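# Load the long cell into the charging cradle

### The job

Load the long battery cell into the charging cradle on the bench: push its flat end against the coil-sprung plate until the button end clears the low stop, then let it down so that it lies fully home in the two V rests, its button held against the stop by the spring. Leave the short cell where it lies.

Things in the scene. Friction and masses are not known exactly. Their poses are not given: they have to be found in the camera images.
- long_cell: loose black cylinder with bare steel ends, 32 mm in diameter, 70 mm long plus a 3 mm button, lying on the bench; 0.14 kg. Origin mid-length on its axis. x axis along the cylinder to the flat end (flat face at x = +35 mm, button end at -35). It rolls if knocked. At the start x points left (world +y) within 35 degrees; long and short cell may have changed places
- button (a point): outer face of the long cell's button (12 mm wide, standing out 3 mm), on the cell's axis, 38 mm from the long cell's origin
- short_cell: the wrong cell: like the long one, 32 mm in diameter, but only 42 mm long (plus a 3 mm button), too short for the cradle. Origin mid-length on its axis. To be left alone
- cradle: black charging cradle fixed to the bench, 142x60 mm. Origin at bench level under the middle of a loaded long cell; x towards the spring (at the start left, world +y, within 25 degrees), z up. Base top z = 8 mm. Two V rests, 38 mm wide, x = -33..-23 and 17..27 mm, up to z = 25, with 40 mm of finger room between. Spring housing x = 57..92 mm, 46 mm wide, top z = 64
- seat (a point): point of the cradle where the long cell's origin belongs: cradle x = 0, y = 0, z = 32 mm, with the cell level in the V rests, its x axis along the cradle's x (flat end to the spring). The rests centre a cell that comes down up to 8 mm off to the side. Mind the fixed heap of sheet brackets behind it, up to 0.2 m high, at world x over 0.47 and y from 0 to 0.6: carry in front of it or high over it
- stop (a point): middle of the top edge of the low stop's inner face, at the cradle's end away from the spring: cradle x = -38, z = 34 mm; the stop is 30 mm wide. A level cell passes over it with its axis at z = 53 to 56 mm, and can be lowered straight into the rests once its origin is at cradle x = +1 to +15 mm, the plate being pushed back 11 to 25 mm
- spring_plate (a joint): how far (m, along cradle +x) the steel plate on the coil spring is pushed back: 0 free, 0.010 with the long cell loaded, 0.026 end stop. 1.5 N to start, then 200 N/m (3.5 N at 10 mm, 6.7 N at 26 mm). Front face at cradle x = +25 mm when free; 20 mm wide, z = 20 to 66 mm. Free gap from stop to plate: 63 mm; the long cell with its button: 73 mm

How it is judged (in metres and radians):
At the end, for the whole second after the job is handed in: the long cell lies still in the cradle's two V rests, its middle within 5 mm of the cradle's origin along and across and its axis 27 to 36 mm above the cradle's underside, in line with the cradle within 0.12 rad, button end at the stop and flat end holding the spring plate back 5 to 15 mm (x of long_cell in the frame of cradle between -0.005 and 0.005 m and y of long_cell in the frame of cradle between -0.005 and 0.005 m and z of long_cell in the frame of cradle between 0.027 and 0.036 m and x of button in the frame of cradle below -0.03 m and angle between the x axis of long_cell and the x axis of cradle, either way round below 0.12 rad and value of joint spring_plate between 0.005 and 0.015 m and linear speed of long_cell below 0.02 m/s); the robot touches nothing.
It fails at once if the short cell is moved more than 40 mm (distance of short_cell from where it was at the start of the episode above 0.04 m).
It also fails if it takes over 38 s, if anything falls off the work surface, if the arm or the gripper's body presses on something with over 40 N, if the wrist force passes 120 N, or if a joint passes its speed limit or range.

### The arm

A 7-joint arm with a two-finger parallel gripper is mounted at the origin on a cart in front of the work surface, level with it; the furniture and walls round the work are solid. World frame = base frame: x ahead of the robot, y to its left, z up, the work surface at z = 0. Lengths are in mm, angles in rad, forces in N, time in s.
With the tool pointing down it reaches from about 400 to 875 mm from the base axis. Payload 4.4 kg.
Tool frame: the origin (TCP) lies midway between the tips of the shut fingers; the grasp point (between the pads) lies 19 mm behind it; z points along the fingers, y is the line along which they close (so a half turn about z gives the same grasp; the last joint's range is limited). The gripper opens to 85 mm and grips with 20 to 120 N. Pads are 22 mm wide; open, the fingers measure 114 mm over their backs; the gripper's body (76 mm by 85 mm) begins 54 mm behind the grasp point. The pads swing forward as they close: fully open they stand 13 mm farther back than shut.
Start: joints at [-1.216, 0.628, 0.038, 1.517, -0.027, 0.996, -0.02], TCP at [265.498, 593.32, 231.313] pointing down, gripper open.
Joint ranges: [-3.06, 3.06], [-0.37, 2.12], [-1.25, 1.32], [0.18, 2.47], [-1.1, 4.24], [0.23, 1.98], [-2.94, 2.94]. Speed limits (rad/s): [2.57, 2.57, 3.14, 3.14, 3.14, 3.14, 3.14].

### API

Orientations are given as [roll, pitch, yaw] about the fixed x, y, z axes, in that order (R = Rz(yaw) Ry(pitch) Rx(roll)).
In Python, from cell import ctrl, get_image, get_calibration gives the robot as it stands.
- The arm moves only by the shell command python3 -m creep 'ROWS'. ROWS is JSON, a list of rows, each an object of numbers: "dx", "dy", "dz": the shift along the world's x, y, z normalised to -1 to 1, where 1 is 0.4 m; "rx", "ry", "rz": the turn, a rotation vector about the world's x, y, z normalised to -1 to 1, where 1 is 2 pi rad; "grip": the closure, from -1 (fully open) to 1 (shut). A call has exactly 5 rows; each row is the pose to reach, as a shift and turn from the pose commanded when the call began, turning the shorter way round; what a row does not reach only later rows make up. A row lasts 1/8 s, in which the tool goes at most 62.5 mm and 10.7 degrees, less where a joint would pass 70% of its speed; a pose out of reach is approached as far as the arm can. A call with a number of a shift or a turn outside -1 to 1 is refused whole. A call with a gripper value outside its range is refused whole. The fingers move at their own pace and stop on an object; the grip force is fixed at half the most. Time passes only in rows, so rows that repeat a pose let the fingers close, or fill a call up. It gives the time, the measured TCP pose, the force, the opening and the grip force at its end, in the units of the state.
- ctrl.read_state(): the state, without advancing time (a new reading comes with each control period).
- get_image(name): name is "side" or "top"; returns the picture (400x640x3 uint8, red, green, blue); there is no depth.
- get_calibration(name): a dict with "mtx" (3x3 intrinsics, pixels), "world_from_camera" (4x4, takes a point from camera to world coordinates). Camera axes: x right, y down, z forward; pixel columns grow to the right and rows downward; lengths in mm; the calibration is good to about 2 mm. A picture is of the moment at which its call begins. get_calibration takes no time and is no camera call.
- ctrl.finish_job(): hands the job in; it is judged then, once.
The state is a dict: "clock": time; "qpos": joint angles; "qd": joint speeds; "tau": joint torques, N m; "eef_pos": TCP position; "tool_rot": TCP orientation; "force": force on the tool from outside, world axes, zero at the start; "torque": the same for the moment, N m; "width": finger opening in mm; "gripper_force": force on a finger pad.
Only numpy, scipy, OpenCV 4.12 (cv2) and the standard library are available. Lean on these libraries where they do the work, as an engineer would, in place of code of your own. Each camera call takes 0.05 s, during which the arm holds its last target. There are 200 camera calls.

## Working session

There is one attempt and no reset: what is moved stays moved. The work goes in short steps, Python scripts to look and compute and a shell command to move; the robot and the scene stay as the last step left them, time stands still between calls to the robot, and variables do not carry over. Pictures are saved under pics/ and viewed, at most 10 in all, crops included, and the job is handed in when it is done.

```bash
mkdir -p pics; ls
python3 - <<'E'
from cell import ctrl,get_image,get_calibration
import cv2
for n in("side","top"):
    cv2.imwrite(f"pics/{n}0.png",cv2.cvtColor(get_image(n),cv2.COLOR_RGB2BGR))
    c=get_calibration(n);print(n,c)
s=ctrl.read_state();print(s)
E
```

```text
pics
side {'mtx': array([[395.85735998,   0.        , 320.666108  ],
       [  0.        , 395.85735998, 198.14959167],
       [  0.        ,   0.        ,   1.        ]]), 'world_from_camera': array([[ 9.96548386e-01, -6.48442996e-02,  5.18317493e-02,
         4.36141019e+02],
       [-8.16407555e-02, -6.52457592e-01,  7.53414812e-01,
        -8.64650141e+02],
       [-1.50366374e-02, -7.55045898e-01, -6.55499498e-01,
         7.92319328e+02],
       [ 0.00000000e+00,  0.00000000e+00,  0.00000000e+00,
         1.00000000e+00]])}
top {'mtx': array([[472.26679921,   0.        , 322.53073107],
       [  0.        , 472.26679921, 200.89264541],
       [  0.        ,   0.        ,   1.        ]]), 'world_from_camera': array([[-1.35006458e-02, -9.76643908e-01,  2.14439758e-01,
         2.66344616e+02],
       [-9.99907416e-01,  1.35512767e-02, -1.23402490e-03,
        -4.33470856e+00],
       [-1.70072959e-03, -2.14436565e-01, -9.76736437e-01,
         1.26043273e+03],
       [ 0.00000000e+00,  0.00000000e+00,  0.00000000e+00,
         1.00000000e+00]])}
{'clock': 0.1, 'qpos': array([-1.21582665,  0.62926328,  0.03843113,  1.51827107, -0.02703226,
        0.99633704, -0.02000571]), 'qd': array([-0.00032914, -0.0028761 ,  0.00137717, -0.00223531, -0.00014167,
       -0.00031296, -0.00170692]), 'tau': array([ 3.47969210e-03, -5.64534152e+01,  1.23062801e+00, -1.93971491e+01,
        1.13208647e-02,  5.40270674e-03, -9.11229193e-06]), 'eef_pos': array([265.22208669, 592.7968944 , 230.47357398]), 'tool_rot': array([-3.13983087e+00, -1.62781543e-05,  2.72081066e+00]), 'force': array([-0.89077593, -0.31380067,  0.3535769 ]), 'torque': array([-0.02102905, -0.00102577,  0.04605234]), 'gripper_force': 0.0, 'width': 85.10559388019522}
```

View pics/top0.png

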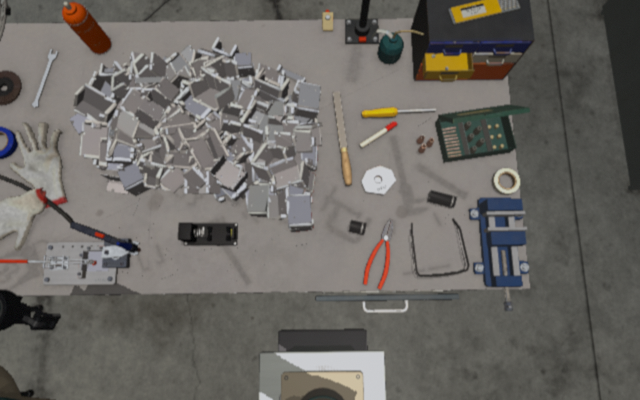

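View pics/side0.png

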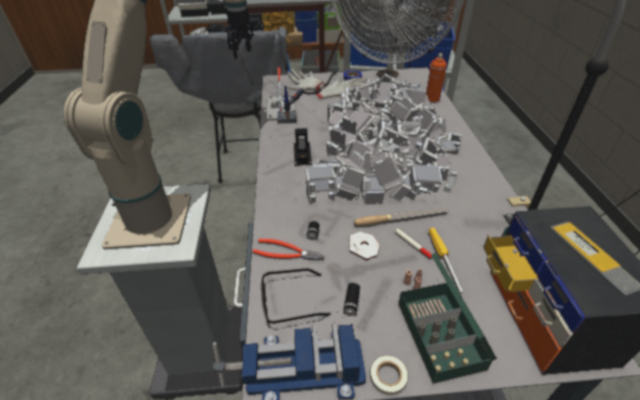

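The top view shows the long cell at about (441,199), the short cell at (357,228) and the cradle at (208,233) with its spring housing on the left. I'll enlarge these and extract masks.

```bash
cat > h.py <<'E'
import numpy as np,cv2
from cell import ctrl,get_image,get_calibration
def ray(n,uv):
    c=get_calibration(n);T=c["world_from_camera"]
    d=T[:3,:3]@np.linalg.inv(c["mtx"])@np.array([uv[0],uv[1],1.]);return T[:3,3],d
def onz(n,uv,z):
    o,d=ray(n,uv);return o+d*(z-o[2])/d[2]
def proj(n,p):
    c=get_calibration(n);T=np.linalg.inv(c["world_from_camera"]);q=c["mtx"]@(T[:3,:3]@np.array(p,float)+T[:3,3]);return q[:2]/q[2]
def tri(u,v):
    (o1,d1),(o2,d2)=ray("top",u),ray("side",v)
    a=np.linalg.lstsq(np.c_[d1,-d2],o2-o1,rcond=None)[0];p,q=o1+d1*a[0],o2+d2*a[1];return (p+q)/2,np.linalg.norm(p-q)
def crop(im,x,y,w,h,k):return cv2.resize(im[y:y+h,x:x+w],None,fx=k,fy=k,interpolation=cv2.INTER_CUBIC)
E
python3 - <<'E'
from h import *
t=cv2.imread("pics/top0.png");s=cv2.imread("pics/side0.png")
a=np.vstack([np.hstack([crop(t,170,212,80,44,5),crop(t,415,180,50,44,5)[:, :250]]),np.hstack([crop(s,280,118,44,56,5),crop(s,330,272,40,56,5),crop(t,340,212,40,56,5)])+0 if False else np.hstack([crop(s,280,118,50,56,5),crop(s,330,272,40,56,5),crop(t,340,212,40,56,5)])])
cv2.imwrite("pics/c0.png",a);print(a.shape)
for n,im,r in(("top",t,(422,184,40,32)),("side",s,(338,276,32,46)),("top",t,(345,215,26,26)),("top",t,(172,216,72,36))):
    x,y,w,h=r;m=(im[y:y+h,x:x+w].max(2)<75).astype(np.uint8)
    c=max(cv2.findContours(m,0,2)[0],key=cv2.contourArea);R=cv2.minAreaRect(c);b=cv2.boxPoints(R)+[x,y];print(n,np.array(R[0])+[x,y],R[1:],b.round(1).tolist())
E
```

```text
(500, 650, 3)
top [441.4688797  198.99170113] ((27.18341064453125, 11.594819068908691), 14.931418418884277) [[426.8, 201.1], [429.8, 189.9], [456.1, 196.9], [453.1, 208.1]]
side [352.55405426 293.17567444] ((12.329923629760742, 20.2210750579834), 9.462322235107422) [[344.8, 302.1], [348.1, 282.2], [360.3, 284.2], [357.0, 304.2]]
top [357.03846169 227.30769253] ((15.100942611694336, 11.570852279663086), 11.309932708740234) [[348.5, 231.5], [350.8, 220.2], [365.6, 223.1], [363.3, 234.5]]
top [207.5 234. ] ((22.0, 59.0), 90.0) [[178.0, 223.0], [237.0, 223.0], [237.0, 245.0], [178.0, 245.0]]
```

View pics/c0.png

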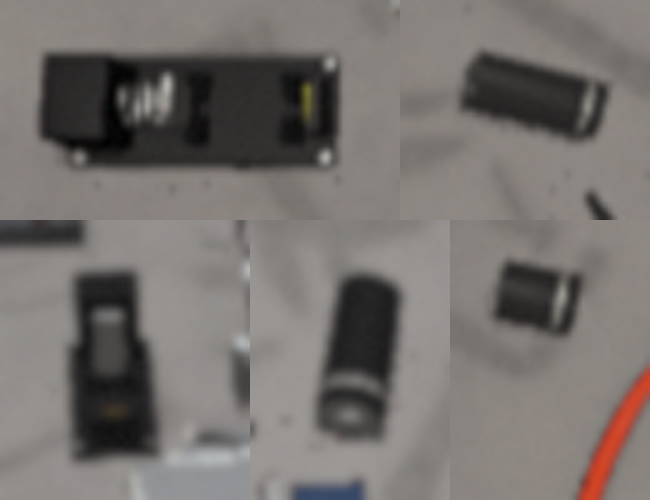

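Top view: the cradle spans columns 178–237 and rows 223–245, with spring housing at left, yellow stop mark at about (231,232) and screws at (186,243), (236,224) and (235,243). The long cell's button ring is on its right (−y) side, so the flat end already faces the spring side.

Run:
```python
from h import *
t=cv2.imread("pics/top0.png");s=cv2.imread("pics/side0.png")
# screws: bright blobs
g=cv2.cvtColor(t,cv2.COLOR_BGR2GRAY).astype(float)
S=[]
for u,v in((185.6,243.4),(236,224.4),(235,243.4)):
    x,y=round(u),round(v);w=np.clip(g[y-2:y+3,x-2:x+3]-140,0,None);Y,X=np.mgrid[y-2:y+3,x-2:x+3]
    c=((X*w).sum()/w.sum(),(Y*w).sum()/w.sum());S.append(onz("top",c,9));print("screw",np.round(c,1),S[-1].round(1))
print("d",np.linalg.norm(S[0]-S[2]),np.linalg.norm(S[1]-S[2]))
# base long edges: half-level crossings
for rows,cols in(((216,230),range(198,236)),((238,252),range(190,234))):
    P=[]
    for c in cols:
        col=g[rows[0]:rows[1],c];th=(col.max()+col.min())/2 if 0 else 85
        i=np.where((col[:-1]-th)*(col[1:]-th)<0)[0]
        if len(i)==0: continue
        i=i[0] if rows[0]<230 else i[-1]
        P.append((c,rows[0]+i+(th-col[i])/(col[i+1]-col[i])))
    P=np.array(P);l=np.polyfit(P[:,0],P[:,1],1);r=P[:,1]-np.polyval(l,P[:,0]);l=np.polyfit(P[abs(r)<.7,0],P[abs(r)<.7,1],1)
    a,b=[onz("top",(u,np.polyval(l,u)),8) for u in(195,236)];print("edge",a.round(1),b.round(1),"yaw of +x",np.degrees(np.arctan2(*(a-b)[[1,0]])))
# ends
for z,r,cols in((8,range(228,242),(232,243)),(64,range(226,236),(172,186))):
    P=[]
    for y in r:
        row=g[y,cols[0]:cols[1]];i=np.where((row[:-1]-85)*(row[1:]-85)<0)[0]
        if len(i):i=i[-1] if z==8 else i[0];P.append((cols[0]+i+(85-row[i])/(row[i+1]-row[i]),y))
    m=np.median(P,0);print("end z",z,m,onz("top",m,z).round(1))
h=cv2.cvtColor(t,cv2.COLOR_BGR2HSV)[224:242,222:240];m=(h[...,1]>110)&(h[...,2]>60);print("yellow",onz("top",np.argwhere(m).mean(0)[::-1]+[222,224],34))
# long cell: subpixel
k=8;x,y,w,H=418,182,48,34
b=cv2.resize(g[y:y+H,x:x+w],None,fx=k,fy=k,interpolation=cv2.INTER_CUBIC)
m=(b<95).astype(np.uint8);hull=max(cv2.findContours(m,0,2)[0],key=cv2.contourArea)
R=cv2.minAreaRect(hull);p=(cv2.boxPoints(R)+.5)/k-.5+[x,y];c=p.mean(0)
L=[np.linalg.norm(onz("top",p[i],16)-onz("top",p[(i+1)%4],16)) for i in(0,1)]
C=onz("top",c,16);e=sorted([(p[i]+p[(i+1)%4])/2 for i in(0,1,2,3)],key=lambda q:q[0]);a,bb=onz("top",e[0],16),onz("top",e[-1],16)
print("cell",c,C,"size",L,"ends",a,bb,"yaw",np.degrees(np.arctan2(*(a-bb)[[1,0]])))
b=cv2.resize(cv2.cvtColor(s,cv2.COLOR_BGR2GRAY)[268:330,332:376],None,fx=8,fy=8,interpolation=cv2.INTER_CUBIC)
q=proj("side",C);print("pred side",q, "short", onz("top",(357,227.5),16))
```

```text
screw [nan nan] [nan nan nan]
screw [236. 224.] [480.8 227.3   9. ]
screw [234.7 243. ] [429.6 229.4   9. ]
d nan 51.24637587193398
edge [486.4 337.8   8. ] [484.5 227.5   8. ] yaw of +x 89.03308589284704
edge [425.7 335.1   8. ] [423.7 226.    8. ] yaw of +x 88.93784947398983
end z 8 [237.26923077 234.5       ] [452.5 223.3   8. ]
end z 64 [177.83673469 230.5       ] [456.6 365.6  64. ]
yellow [456.77692501 235.8821487   34.        ]
cell [441.2572937  198.97219837] [ 540.41676138 -326.39225381   16.        ] size [np.float64(37.070164355958), np.float64(77.16243336826093)] ends [ 551.0745162  -289.36006724   16.        ] [ 529.79632981 -363.29475435   16.        ] yaw 73.94433650045485
pred side [351.49987881 296.3613465 ] short [465.70539437 -96.76116561  16.        ]<stdin>:8: RuntimeWarning: invalid value encountered in scalar divide
```

```bash
python3 -m creep '[{"dx":0.07,"dy":-0.13,"dz":0.02,"rz":-0.028},{"dx":0.14,"dy":-0.26,"dz":0.04,"rz":-0.056},{"dx":0.21,"dy":-0.39,"dz":0.05,"rz":-0.084},{"dx":0.28,"dy":-0.52,"dz":0.05,"rz":-0.112},{"dx":0.34,"dy":-0.66,"dz":0.05,"rz":-0.14}]'
python3 - <<'E'
from h import *
yaw=np.radians(73.9);d=np.array([np.cos(yaw),np.sin(yaw),0]);n=np.array([-d[1],d[0],0]);z=np.array([0,0,1.])
C=np.array([540.8,-325,16])
th=np.linspace(0,2*np.pi,60)
k=6
for nm,x,y,w,h in(("top",415,178,56,45),("side",326,268,56,60)):
    im=crop(cv2.imread(f"pics/{nm}0.png"),x,y,w,h,k)
    for X,r in((35,16),(-35,16),(-38,6)):
        for t in th:
            p=(proj(nm,C+d*X+r*(n*np.cos(t)+z*np.sin(t)))-[x,y]+.5)*k
            cv2.circle(im,tuple(int(v) for v in p.round()),1,(0,255,0),-1)
    cv2.imwrite(f"pics/o_{nm}.png",im)
a,b=cv2.imread("pics/o_top.png"),cv2.imread("pics/o_side.png")
a=cv2.copyMakeBorder(a,0,b.shape[0]-a.shape[0],0,0,0);cv2.imwrite("pics/o.png",np.hstack([a,b]))
E
```

```text
$[0]: bad value
```

View pics/o.png

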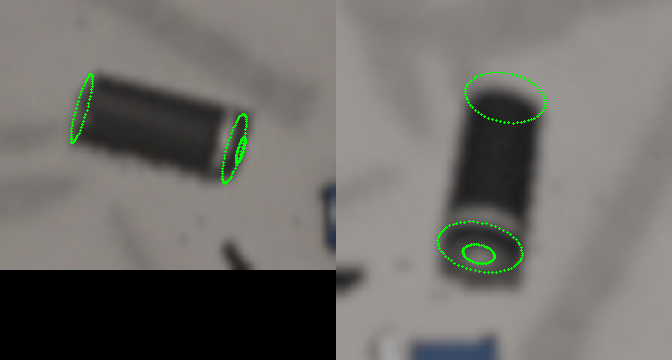

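The overlay agrees within about 2 mm, with the real cell slightly further toward −y; I take its centre as (540,−327), yaw 74°. The move was refused, so I'll give all keys.

```bash
python3 -m creep '[{"dx":0.07,"dy":-0.13,"dz":0.02,"rx":0,"ry":0,"rz":-0.028,"grip":-1},{"dx":0.14,"dy":-0.26,"dz":0.04,"rx":0,"ry":0,"rz":-0.056,"grip":-1},{"dx":0.21,"dy":-0.39,"dz":0.05,"rx":0,"ry":0,"rz":-0.084,"grip":-1},{"dx":0.28,"dy":-0.52,"dz":0.05,"rx":0,"ry":0,"rz":-0.112,"grip":-1},{"dx":0.34,"dy":-0.66,"dz":0.05,"rx":0,"ry":0,"rz":-0.14,"grip":-1}]'
```

```text
clock: 0.72
eef_pos: [402.3, 327.6, 251.3]
tool_rot: [3.141, -0.0, 1.835]
force: [0.2, -0.6, 0.1]
width: 85.6
gripper_force: 0.0
```

```bash
python3 -m creep '[{"dx":0.025,"dy":-0.15,"dz":0,"rx":0,"ry":0,"rz":-0.018,"grip":-1},{"dx":0.05,"dy":-0.3,"dz":0,"rx":0,"ry":0,"rz":-0.036,"grip":-1},{"dx":0.08,"dy":-0.45,"dz":0,"rx":0,"ry":0,"rz":-0.054,"grip":-1},{"dx":0.11,"dy":-0.6,"dz":0,"rx":0,"ry":0,"rz":-0.072,"grip":-1},{"dx":0.14,"dy":-0.75,"dz":0,"rx":0,"ry":0,"rz":-0.0867,"grip":-1}]'
python3 -m creep '[{"dx":0.03,"dy":-0.15,"dz":-0.01,"rx":0,"ry":0,"rz":0,"grip":-1},{"dx":0.06,"dy":-0.3,"dz":-0.03,"rx":0,"ry":0,"rz":0,"grip":-1},{"dx":0.09,"dy":-0.45,"dz":-0.06,"rx":0,"ry":0,"rz":0,"grip":-1},{"dx":0.12,"dy":-0.59,"dz":-0.1,"rx":0,"ry":0,"rz":0,"grip":-1},{"dx":0.15,"dy":-0.72,"dz":-0.15,"rx":0,"ry":0,"rz":0,"grip":-1}]'
```

```text
clock: 1.35
eef_pos: [457.5, 27.6, 251.3]
tool_rot: [3.141, -0.0, 1.294]
force: [1.2, 0.7, 0.8]
width: 85.5
gripper_force: 0.0
clock: 1.98
eef_pos: [517.8, -260.8, 190.7]
tool_rot: [3.141, -0.0, 1.296]
force: [0.2, 0.3, -0.1]
width: 85.0
gripper_force: 0.0
```

```bash
python3 -m creep '[{"dx":0.03,"dy":-0.1,"dz":-0.06,"rx":0,"ry":0,"rz":0,"grip":-1},{"dx":0.0525,"dy":-0.1775,"dz":-0.14,"rx":0,"ry":0,"rz":0,"grip":-1},{"dx":0.0525,"dy":-0.1775,"dz":-0.25,"rx":0,"ry":0,"rz":0,"grip":-1},{"dx":0.0525,"dy":-0.1775,"dz":-0.32,"rx":0,"ry":0,"rz":0,"grip":-1},{"dx":0.0525,"dy":-0.1775,"dz":-0.33,"rx":0,"ry":0,"rz":0,"grip":-1}]'
python3 - <<'E'
from h import *
a=crop(cv2.cvtColor(get_image("top"),cv2.COLOR_RGB2BGR),395,150,90,90,4);b=crop(cv2.cvtColor(get_image("side"),cv2.COLOR_RGB2BGR),300,230,100,90,4)
cv2.imwrite("pics/g1.png",np.hstack([a,b]))
E
```

```text
clock: 2.6
eef_pos: [536.9, -328.6, 56.9]
tool_rot: [-3.137, -0.002, 1.296]
force: [-0.4, -0.6, 1.3]
width: 85.4
gripper_force: 0.0
```

View pics/g1.png

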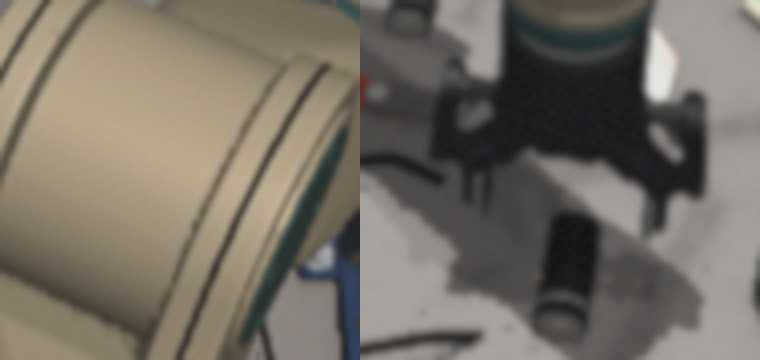

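Side view: fingers straddle the cell (left at about (415,275), right at (463,280) full-image), cell between and below. I'll descend and close.

```bash
python3 -m creep '[{"dx":0,"dy":0,"dz":-0.06,"rx":0,"ry":0,"rz":0,"grip":-1},{"dx":0,"dy":0,"dz":-0.12,"rx":0,"ry":0,"rz":0,"grip":-1},{"dx":0,"dy":0,"dz":-0.13,"rx":0,"ry":0,"rz":0,"grip":-1},{"dx":0,"dy":0,"dz":-0.13,"rx":0,"ry":0,"rz":0,"grip":-1},{"dx":0,"dy":0,"dz":-0.13,"rx":0,"ry":0,"rz":0,"grip":-1}]'
```

```text
clock: 3.32
eef_pos: [539.4, -330.3, 8.8]
tool_rot: [3.139, 0.001, 1.296]
force: [-0.4, -0.7, -0.2]
width: 85.3
gripper_force: 0.0
```

```bash
python3 -m creep '[{"dx":0,"dy":-0.003,"dz":-0.017,"rx":0,"ry":0,"rz":0,"grip":-1},{"dx":0,"dy":-0.003,"dz":-0.017,"rx":0,"ry":0,"rz":0,"grip":0.4},{"dx":0,"dy":-0.003,"dz":-0.017,"rx":0,"ry":0,"rz":0,"grip":1},{"dx":0,"dy":-0.003,"dz":-0.017,"rx":0,"ry":0,"rz":0,"grip":1},{"dx":0,"dy":-0.003,"dz":-0.017,"rx":0,"ry":0,"rz":0,"grip":1}]'
```

```text
clock: 3.95
eef_pos: [538.9, -331.1, 0.9]
tool_rot: [3.141, 0.0, 1.296]
force: [1.1, -0.7, 3.3]
width: 30.1
gripper_force: 59.2
```

```bash
python3 -m creep '[{"dx":0,"dy":0,"dz":0.04,"rx":0,"ry":0,"rz":0,"grip":1},{"dx":0,"dy":0,"dz":0.1,"rx":0,"ry":0,"rz":0,"grip":1},{"dx":0,"dy":0,"dz":0.2,"rx":0,"ry":0,"rz":0,"grip":1},{"dx":0,"dy":0,"dz":0.25,"rx":0,"ry":0,"rz":0,"grip":1},{"dx":0,"dy":0,"dz":0.25,"rx":0,"ry":0,"rz":0,"grip":1}]'
python3 - <<'E'
from h import *
im=cv2.cvtColor(get_image("side"),cv2.COLOR_RGB2BGR);cv2.imwrite("pics/lift.png",im)
p=ctrl.read_state()["eef_pos"];q=proj("side",p);print(q)
cv2.imwrite("pics/l1.png",crop(im,int(q[0])-60,int(q[1])-50,120,90,5))
E
```

```text
clock: 4.58
eef_pos: [539.4, -331.4, 102.2]
tool_rot: [3.138, 0.001, 1.297]
force: [1.1, 0.1, -1.1]
width: 30.1
gripper_force: 59.4
[352.32974367 274.99474145]
```

View pics/l1.png

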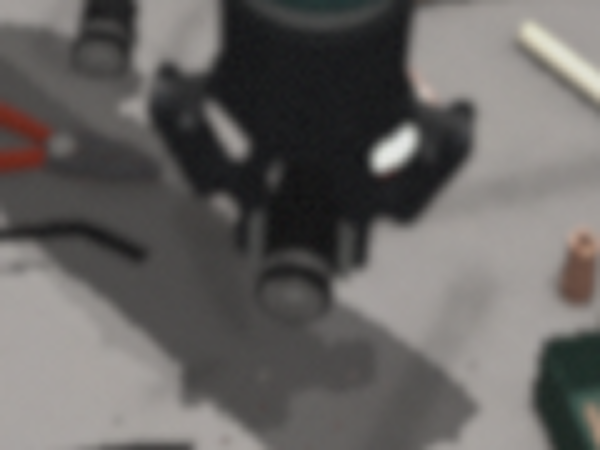

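The cell is held level; its button end is at about (351,282). Check against the prediction.

Run:
```python
from h import *
d=np.array([np.cos(1.29),np.sin(1.29),0]);T=np.array([539.4,-331.4,102.2])
for z in(112,117.3):
  for L in(26,30,33,36):print(z,L,proj("side",T-d*L+[0,0,z-102.2]).round(1), "body rim bottom",proj("side",T-d*(L-3)+[0,0,z-102.2-16]).round(1))
```

```text
112 26 [351.3 281.6] body rim bottom [351.2 285.1]
112 30 [351.  283.1] body rim bottom [350.9 286.6]
112 33 [350.8 284.3] body rim bottom [350.7 287.8]
112 36 [350.6 285.5] body rim bottom [350.5 288.9]
117.3 26 [351.4 280.1] body rim bottom [351.3 283.6]
117.3 30 [351.1 281.6] body rim bottom [351.  285.1]
117.3 33 [350.9 282.7] body rim bottom [350.8 286.2]
117.3 36 [350.7 283.9] body rim bottom [350.6 287.4]
```

```bash
python3 -m creep '[{"dx":-0.02,"dy":0.08,"dz":0.1,"rx":0,"ry":0,"rz":0.005,"grip":1},{"dx":-0.04,"dy":0.2,"dz":0.2,"rx":0,"ry":0,"rz":0.01,"grip":1},{"dx":-0.07,"dy":0.33,"dz":0.28,"rx":0,"ry":0,"rz":0.02,"grip":1},{"dx":-0.1,"dy":0.46,"dz":0.34,"rx":0,"ry":0,"rz":0.03,"grip":1},{"dx":-0.13,"dy":0.6,"dz":0.37,"rx":0,"ry":0,"rz":0.0407,"grip":1}]'
python3 -m creep '[{"dx":-0.02,"dy":0.14,"dz":0,"rx":0,"ry":0,"rz":0,"grip":1},{"dx":-0.04,"dy":0.28,"dz":0,"rx":0,"ry":0,"rz":0,"grip":1},{"dx":-0.06,"dy":0.42,"dz":0,"rx":0,"ry":0,"rz":0,"grip":1},{"dx":-0.08,"dy":0.55,"dz":0,"rx":0,"ry":0,"rz":0,"grip":1},{"dx":-0.08,"dy":0.65,"dz":0,"rx":0,"ry":0,"rz":0,"grip":1}]'
```

```text
clock: 5.25
eef_pos: [485.8, -89.2, 248.3]
tool_rot: [-3.141, -0.0, 1.554]
force: [1.4, 1.0, 0.1]
width: 30.3
gripper_force: 59.7
clock: 5.88
eef_pos: [452.5, 171.4, 247.0]
tool_rot: [-3.138, 0.001, 1.555]
force: [0.8, -0.6, -0.7]
width: 30.3
gripper_force: 59.7
```

```bash
python3 -m creep '[{"dx":0.005,"dy":0.13,"dz":0,"rx":0,"ry":0,"rz":0,"grip":1},{"dx":0.005,"dy":0.19,"dz":-0.08,"rx":0,"ry":0,"rz":0,"grip":1},{"dx":0.005,"dy":0.19,"dz":-0.2,"rx":0,"ry":0,"rz":0,"grip":1},{"dx":0.005,"dy":0.19,"dz":-0.32,"rx":0,"ry":0,"rz":0,"grip":1},{"dx":0.005,"dy":0.19,"dz":-0.43,"rx":0,"ry":0,"rz":0,"grip":1}]'
python3 - <<'E'
from h import *
im=cv2.cvtColor(get_image("side"),cv2.COLOR_RGB2BGR)
p=ctrl.read_state()["eef_pos"];print(p,proj("side",p))
d=np.array([.0175,1,0]);print("pred button",proj("side",p+d*-34+[0,0,15.1]),"stop",proj("side",np.array([455,273.5,34])-38*d))
cv2.imwrite("pics/l2.png",crop(im,250,100,110,80,7))
E
```

```text
clock: 6.5
eef_pos: [455.1, 244.7, 73.5]
tool_rot: [-3.139, 0.002, 1.553]
force: [0.4, 0.4, -1.2]
width: 30.3
gripper_force: 59.7
[451.98953533 242.98830652  68.94618524] [301.39247623 144.48154693]
pred button [301.46244035 146.34653856] stop [302.68150139 154.4688692 ]
```

View pics/l2.png

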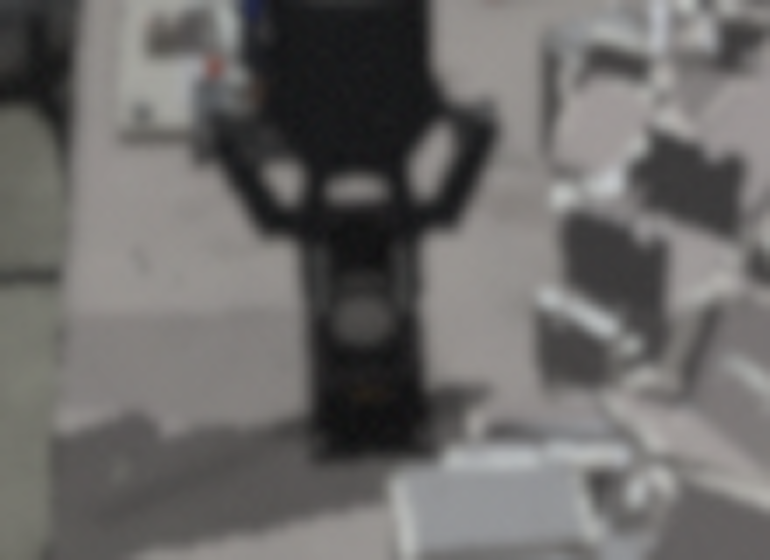

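The cell end at (301.6,145.4) sits where predicted above the stop mark at (302.6,156), and is laterally aligned. Lower to pass height.

```bash
python3 -m creep '[{"dx":0.003,"dy":0,"dz":-0.04,"rx":0,"ry":0,"rz":0,"grip":1},{"dx":0.003,"dy":0,"dz":-0.08,"rx":0,"ry":0,"rz":0,"grip":1},{"dx":0.003,"dy":0,"dz":-0.08,"rx":0,"ry":0,"rz":0,"grip":1},{"dx":0.003,"dy":0,"dz":-0.08,"rx":0,"ry":0,"rz":0,"grip":1},{"dx":0.003,"dy":0,"dz":-0.08,"rx":0,"ry":0,"rz":0,"grip":1}]'; python3 -c "
from cell import ctrl
print(ctrl.read_state()['eef_pos'])"
```

```text
clock: 7.18
eef_pos: [458.3, 245.5, 45.4]
tool_rot: [3.14, -0.001, 1.552]
force: [-1.0, 0.2, -0.8]
width: 30.3
gripper_force: 59.7
[458.26061658 245.51886056  45.4156212 ]
```

```bash
python3 -m creep '[{"dx":-0.004,"dy":0,"dz":-0.007,"rx":0,"ry":0,"rz":0,"grip":1},{"dx":-0.0075,"dy":0,"dz":-0.014,"rx":0,"ry":0,"rz":0,"grip":1},{"dx":-0.0075,"dy":0.01,"dz":-0.014,"rx":0,"ry":0,"rz":0,"grip":1},{"dx":-0.0075,"dy":0.02,"dz":-0.014,"rx":0,"ry":0,"rz":0,"grip":1},{"dx":-0.0075,"dy":0.02,"dz":-0.014,"rx":0,"ry":0,"rz":0,"grip":1}]'
python3 -m creep '[{"dx":0,"dy":0.012,"dz":0,"rx":0,"ry":0,"rz":0,"grip":1},{"dx":0,"dy":0.024,"dz":0,"rx":0,"ry":0,"rz":0,"grip":1},{"dx":0,"dy":0.036,"dz":0,"rx":0,"ry":0,"rz":0,"grip":1},{"dx":0.001,"dy":0.048,"dz":0,"rx":0,"ry":0,"rz":0,"grip":1},{"dx":0.001,"dy":0.0585,"dz":0,"rx":0,"ry":0,"rz":0,"grip":1}]'
```

```text
clock: 7.8
eef_pos: [454.7, 253.8, 38.9]
tool_rot: [3.141, -0.0, 1.553]
force: [0.2, -0.2, -0.5]
width: 30.2
gripper_force: 59.7
clock: 8.43
eef_pos: [454.9, 275.9, 38.9]
tool_rot: [-3.141, 0.001, 1.552]
force: [-0.3, -4.5, 0.7]
width: 30.6
gripper_force: 59.8
```

Spring force is −4.5 N, so the plate is back about 15 mm and the origin near +5 mm. Lower.

```bash
python3 -m creep '[{"dx":0,"dy":0,"dz":-0.014,"rx":0,"ry":0,"rz":0,"grip":1},{"dx":0,"dy":0,"dz":-0.028,"rx":0,"ry":0,"rz":0,"grip":1},{"dx":0,"dy":0,"dz":-0.042,"rx":0,"ry":0,"rz":0,"grip":1},{"dx":0,"dy":0,"dz":-0.054,"rx":0,"ry":0,"rz":0,"grip":1},{"dx":0,"dy":0,"dz":-0.054,"rx":0,"ry":0,"rz":0,"grip":1}]'
```

```text
clock: 9.05
eef_pos: [455.7, 276.3, 16.9]
tool_rot: [3.141, 0.0, 1.552]
force: [2.2, -5.2, -1.9]
width: 30.2
gripper_force: 59.6
```

```bash
python3 -m creep '[{"dx":0,"dy":-0.003,"dz":-0.001,"rx":0,"ry":0,"rz":0,"grip":1},{"dx":0,"dy":-0.006,"dz":-0.001,"rx":0,"ry":0,"rz":0,"grip":1},{"dx":0,"dy":-0.009,"dz":-0.001,"rx":0,"ry":0,"rz":0,"grip":1},{"dx":0,"dy":-0.012,"dz":-0.001,"rx":0,"ry":0,"rz":0,"grip":1},{"dx":0,"dy":-0.012,"dz":-0.001,"rx":0,"ry":0,"rz":0,"grip":1}]'
python3 -m creep '[{"dx":0,"dy":0,"dz":0,"rx":0,"ry":0,"rz":0,"grip":0.2},{"dx":0,"dy":0,"dz":0,"rx":0,"ry":0,"rz":0,"grip":0.1},{"dx":0,"dy":0,"dz":0,"rx":0,"ry":0,"rz":0,"grip":0},{"dx":0,"dy":0,"dz":0,"rx":0,"ry":0,"rz":0,"grip":-0.1},{"dx":0,"dy":0,"dz":0,"rx":0,"ry":0,"rz":0,"grip":-0.2}]'
```

```text
clock: 9.68
eef_pos: [455.6, 271.8, 17.0]
tool_rot: [3.141, -0.0, 1.552]
force: [3.3, -1.7, -0.4]
width: 30.2
gripper_force: 59.7
clock: 10.3
eef_pos: [454.9, 271.9, 16.9]
tool_rot: [-3.141, -0.0, 1.552]
force: [0.5, -0.2, 0.5]
width: 51.2
gripper_force: 0.0
```

Released; retreat straight up, then aside for a clear view.

```bash
python3 -m creep '[{"dx":0,"dy":0,"dz":0.05,"rx":0,"ry":0,"rz":0,"grip":-0.3},{"dx":0,"dy":0,"dz":0.15,"rx":0,"ry":0,"rz":0,"grip":-0.3},{"dx":0,"dy":0,"dz":0.3,"rx":0,"ry":0,"rz":0,"grip":-0.3},{"dx":0,"dy":0,"dz":0.45,"rx":0,"ry":0,"rz":0,"grip":-0.3},{"dx":0,"dy":0,"dz":0.58,"rx":0,"ry":0,"rz":0,"grip":-0.3}]'
python3 -m creep '[{"dx":-0.03,"dy":0.13,"dz":0,"rx":0,"ry":0,"rz":0.02,"grip":-0.3},{"dx":-0.06,"dy":0.26,"dz":0,"rx":0,"ry":0,"rz":0.04,"grip":-0.3},{"dx":-0.1,"dy":0.39,"dz":0,"rx":0,"ry":0,"rz":0.06,"grip":-0.3},{"dx":-0.14,"dy":0.52,"dz":0,"rx":0,"ry":0,"rz":0.08,"grip":-0.3},{"dx":-0.2,"dy":0.65,"dz":0,"rx":0,"ry":0,"rz":0.1,"grip":-0.3}]'
python3 - <<'E'
from h import *
t=cv2.cvtColor(get_image("top"),cv2.COLOR_RGB2BGR);s=cv2.cvtColor(get_image("side"),cv2.COLOR_RGB2BGR)
cv2.imwrite("pics/f.png",np.hstack([crop(t,168,205,80,60,5),crop(s,275,115,60,60,5)]))
d=np.array([.0175,1,0]);O=np.array([455,273.5,32])
for n,(a,b) in(("top",(168,205)),("side",(275,115))):
  for x in(35,-35,-38):print(n,x,((proj(n,O+d*x)-[a,b]+.5)*5+[400*(n=="side"),0]).round())
E
```

```text
clock: 10.92
eef_pos: [455.0, 271.7, 251.3]
tool_rot: [3.141, -0.001, 1.552]
force: [0.3, 0.5, -0.1]
width: 55.2
gripper_force: 0.0
clock: 11.55
eef_pos: [374.9, 532.8, 248.8]
tool_rot: [3.141, 0.0, 2.183]
force: [0.7, -0.5, -0.1]
width: 55.5
gripper_force: 0.0
top 35 [179. 140.]
top -35 [312. 140.]
top -38 [318. 140.]
side 35 [538. 143.]
side -35 [541. 200.]
side -38 [541. 202.]
```

View pics/f.png

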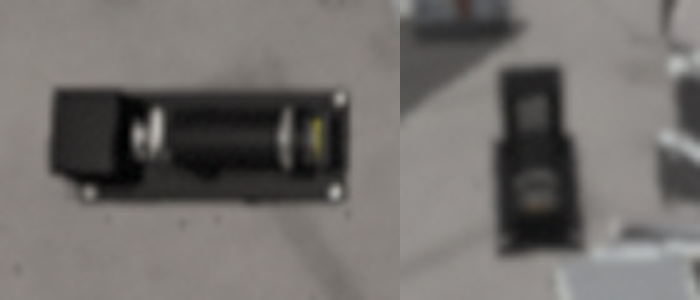

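Top view: the cell lies in line. Its button end is at about column 310, at the yellow stop mark (318). The plate edge is at about 163, which matches 10 mm of deflection. In the side view the end at (538,190) is down behind the stop. Handing in.

```bash
python3 -c "
from cell import ctrl
print(ctrl.finish_job())"
```

```text
the job is handed in; nothing more can be done
None
```

I loaded the long cell into the cradle and handed the job in at about 11.6 s of the 38 s allowed. The last pictures show it in the V rests, button at the stop and plate back about 10 mm. I left the short cell alone, and the hand-in call returned no verdict.

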